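# Gauge the reclaimed hub spindles

## Robot

A 6-joint arm with a two-finger parallel gripper is mounted at the origin on the work surface. World frame = base frame: x ahead of the robot, y to its left, z up, the work surface at z = 0. Lengths are in m, angles in rad, forces in N, time in s.
With the tool pointing down it reaches from about 0.275 to 0.85 m from the base axis. Payload 19 kg.
Tool frame: the origin (TCP) lies midway between the tips of the shut fingers; the grasp point (between the pads) lies 19 mm behind it; z points along the fingers, y is the line along which they close (so a half turn about z gives the same grasp; the last joint's range is limited). The gripper opens to 85 mm and grips with 20 to 120 N. Pads are 22 mm wide; open, the fingers measure 114 mm over their backs; the gripper's body (76 mm by 85 mm) begins 54 mm behind the grasp point. The pads swing forward as they close: fully open they stand 13 mm farther back than shut.
Start: joints at [0.979, 0.15, 1.437, -0, 1.554, -0.134], TCP at [0.254, 0.516, 0.231] pointing down, gripper open.
Joint ranges: [-2.8, 2.8], [-0.68, 2.1], [0.12, 2.68], [-1.39, 4.53], [0.16, 2.79], [-2.81, 2.81]. Speed limits (rad/s): [1.89, 1.89, 2.22, 3.01, 3.01, 3.01].

## Interface

Orientations are given as a unit quaternion [w, x, y, z].
In Python, from bench import r gives the robot as it stands. The module is installed in compiled form; this text tells all that it offers.
- The arm moves only by the tool move_arm, never from a script. Its argument "increments" is one flat list of numbers, 6 for each row, row after row: the shift along the tool's x, y, z scaled (see below), then the turn, a rotation vector about the tool's x, y, z scaled (see below). In form: [dx, dy, dz, wx, wy, wz, dx, dy, dz, wx, wy, wz, ...]. A call has 1 to 10 rows; each row is the pose to reach, as a shift and turn from the pose commanded when the call began, along the tool's axes at that moment; what a row does not reach only later rows make up. The controller multiplies each number of a shift by 0.2 m and each number of a turn by 1.5 rad. A row lasts 1/8 s, in which the tool goes at most 62.5 mm and 10.7 degrees, less where a joint would pass 70% of its speed; a pose out of reach is approached as far as the arm can. A call with a number of a shift or a turn outside -1 to 1 is refused whole. A call with a gripper value outside its range is refused whole. "jaw" is the closure, from -1 (fully open) to 1 (shut), so that 0 is half open, set as the call begins (left out, the last holds). The fingers move at their own pace and stop on an object; the grip force is fixed at half the most. Time passes only in rows, so rows that repeat a pose let the fingers close. It gives the time, the measured TCP pose, the force, the opening and the grip force at its end, in the units of the state.
- r.get_obs(): the state, without advancing time (a new reading comes with each control period).
- r.read_camera(name): name is "side" or "top" or "wrist"; returns the picture (480x640x3 uint8, blue, green, red); there is no depth.
- r.calibration(name): a dict with "fx", "fy", "cx", "cy" (pixels), "R" (3x3) and "t" (3): a world point X has camera coordinates R X + t. Camera axes: x right, y down, z forward; pixel columns grow to the right and rows downward; lengths in m; the calibration is good to about 2 mm. A picture is of the moment at which its call begins: read the wrist's pose just before it. calibration takes no time and is no camera call; for the wrist camera it gives the pose at the moment of the call.
- r.job_done(): hands the job in; it is judged then, once.
The state is a dict: "clock": time; "joint_pos": joint angles; "qd": joint speeds; "joint_torque": joint torques, N m; "ee_pos": TCP position; "tool_rot": TCP orientation; "force": force on the tool from outside, world axes, zero at the start; "torque": the same for the moment, N m; "width": finger opening in m; "grasp_force": force on a finger pad.
Only numpy, scipy, OpenCV 4.12 (cv2) and the standard library are available. Lean on these libraries where they do the work, as an engineer would, in place of code of your own. Each camera call takes 0.05 s, during which the arm holds its last target. There are 200 camera calls.

## Task

Test the two hub spindles from the grey intake tray, one after the other: holding a spindle upright by its head, slide its neck into the stepped slot gauge until it stops, without ramming it, and feel how far it goes. If it enters the wide part but is stopped at the step it is good: stand it upright in the shallow plywood tray; if it is stopped at the mouth (oversize) or runs right through to the closed end (worn), put it in the deep steel scrap bin - and put each one away before testing the next. Leave the two spare spindles on the rubber mat, and the jar, cans, chainring and tools, where they are.

Things in the scene. Friction and masses are not known exactly. Their poses are not given: they have to be found in the camera images.
- spindle_a_mid (a point): centre (40 mm above the foot) of an upright turned steel hub spindle, z up its axis, 80 mm tall, 0.2 to 0.33 kg: foot collar 34 mm diameter, 0 to 10 mm up; narrower neck 10 to 42 mm up; plain round head 34 mm diameter, 42 to 80 mm up, to be gripped. Starts either in the grey intake tray (to be tested) or on the rubber mat (a spare)
- spindle_b_mid (a point): centre (40 mm above the foot) of an upright turned steel hub spindle, z up its axis, 80 mm tall, 0.2 to 0.33 kg: foot collar 34 mm diameter, 0 to 10 mm up; narrower neck 10 to 42 mm up; plain round head 34 mm diameter, 42 to 80 mm up, to be gripped. Starts either in the grey intake tray (to be tested) or on the rubber mat (a spare)
- spindle_c_mid (a point): centre (40 mm above the foot) of an upright turned steel hub spindle, z up its axis, 80 mm tall, 0.2 to 0.33 kg: foot collar 34 mm diameter, 0 to 10 mm up; narrower neck 10 to 42 mm up; plain round head 34 mm diameter, 42 to 80 mm up, to be gripped. Starts either in the grey intake tray (to be tested) or on the rubber mat (a spare)
- spindle_d_mid (a point): centre (40 mm above the foot) of an upright turned steel hub spindle, z up its axis, 80 mm tall, 0.2 to 0.33 kg: foot collar 34 mm diameter, 0 to 10 mm up; narrower neck 10 to 42 mm up; plain round head 34 mm diameter, 42 to 80 mm up, to be gripped. Starts either in the grey intake tray (to be tested) or on the rubber mat (a spare)
- spindle_a: the same spindle as spindle_a_mid; origin under its foot. Its neck is 22 mm in diameter if good, 26 mm if oversize, 16 mm if worn; nothing else tells spindles apart, and each may be any of these, in any number
- spindle_b: the same spindle as spindle_b_mid; origin under its foot. Its neck is 22 mm in diameter if good, 26 mm if oversize, 16 mm if worn; nothing else tells spindles apart, and each may be any of these, in any number
- spindle_c: the same spindle as spindle_c_mid; origin under its foot. Its neck is 22 mm in diameter if good, 26 mm if oversize, 16 mm if worn; nothing else tells spindles apart, and each may be any of these, in any number
- spindle_d: the same spindle as spindle_d_mid; origin under its foot. Its neck is 22 mm in diameter if good, 26 mm if oversize, 16 mm if worn; nothing else tells spindles apart, and each may be any of these, in any number
- gauge_mouth (a point): centre of the mouth of the slot in the gauge's fork plate (z 54 to 66 mm above the bench; this point at 60 mm). x points level into the slot, y across, z up. Slot: 48 mm wide at x = 0, tapering to 24 mm at x = 12 mm; 24 mm (GO) to x = 40 mm; 20 mm (NO-GO) from 40 to 66 mm; closed at 66 mm. A spindle's axis stops at about x = 7 mm if oversize, 35 mm if good, 58 mm if worn
- gauge: the fixed gauge: steel fork plate 84 mm wide, 80 mm long, 12 mm thick on two cheeks 60 mm apart, open beneath the slot down to a 10 mm base plate. Slide a spindle in upright with its centre 8 to 20 mm (best 14) above gauge_mouth, so that foot and head clear the plate; push along x with 5 to 10 N; one held over 1 mm off centre may catch at a corner early. Origin on the bench, 40 mm along x from the mouth, same axes
- intake: grey plastic intake tray, fixed; outside 150 mm along its x, 190 mm along its y, 30 mm high, walls and floor 5 mm thick; origin at the centre of its underside, z up. Holds the two spindles to be tested and a jar
- pass_tray: shallow plywood pass tray, fixed; outside 140 mm along its x, 180 mm along its y, 26 mm high, walls and floor 5 mm thick; origin at the centre of its underside, z up. Empty at the start; good spindles stand here
- scrap: deep dark steel scrap bin, fixed; outside 150 mm along its x, 190 mm along its y, 75 mm high, walls and floor 5 mm thick; origin at the centre of its underside, z up. Empty at the start; oversize and worn spindles go here, in any attitude
- mat: black rubber mat 90 x 160 x 5 mm, fixed, with the two spare spindles; origin at the centre of its underside
- jar: glass jar, 40 mm diameter, 85 mm tall, standing in the intake tray beside the spindles; origin under its centre. Leave it
- spray: spray can, 56 mm diameter, 190 mm tall; origin under its centre. Leave it
- tin: flat grease tin, 76 mm diameter, 28 mm tall; origin under its centre. Leave it
- chainring: chainring lying flat, 112 mm diameter, 5 mm thick; origin under its centre. Leave it
- wrench: spanner lying on the bench, 160 mm long along its x, under 15 mm high. Leave it
- driver: screwdriver lying on the bench, 180 mm long along its x, under 35 mm high. Leave it
Things that resemble listed ones, but are neither listed nor needed, are in the scene too. Leave any red look-alike of the spindle_b alone.

How it is judged:
By the outcome, as a careful person would: the job done as asked, in the order asked, and still so for the second after the job is handed in, with the robot touching nothing.
It also fails if it takes over 72 s, if anything falls off the work surface, if the arm or the gripper's body presses on something with over 40 N, if the wrist force passes 120 N, or if a joint passes its speed limit or range.

## Working session

There is one attempt and no reset: what is moved stays moved. The work goes in short steps, Python scripts to look and compute and a tool call to move; the robot and the scene stay as the last step left them, time stands still between calls to the robot, and variables do not carry over. Pictures are saved under pics/ and viewed, at most 10 in all, crops included, and the job is handed in when it is done.

Besides the shell and the picture viewer there is one more tool, called after ">>>" as a command line: name --argument value ..., lists and objects as JSON in quotes. move_arm: Moves the arm, as the interface text tells. Shifts and turns lie within -1 to 1; 1 stands for 0.2 m of shift or 1.5 rad of turn. Its arguments: {"type":"object","properties":{"increments":{"type":"array","items":{"type":"number"}},"jaw":{"type":"number"}},"required":["increments"]}

```bash
mkdir -p pics
python3 - <<'E'
from bench import r
import cv2
o=r.get_obs(); print({k:o[k] for k in ('clock','ee_pos','tool_rot','force','width')})
for n in ('side','top'):
    cv2.imwrite(f'pics/{n}0.png',r.read_camera(n)); c=r.calibration(n); print(n,c)
E
```

```text
{'clock': 0.0, 'ee_pos': array([0.25401142, 0.51558841, 0.23066756]), 'tool_rot': array([-2.16011589e-04,  2.26891929e-01,  9.73919747e-01, -5.75915177e-04]), 'force': array([-0.68171211, -0.95443971, -0.46805966]), 'width': 0.08534359475225543}
side {'fx': 445.13362101149346, 'fy': 445.13362101149346, 'cx': 322.520410261938, 'cy': 236.1075958066484, 'R': array([[ 0.99709385, -0.07610477,  0.00345208],
       [-0.05512081, -0.75196688, -0.65689231],
       [ 0.05258849,  0.654793  , -0.75397651]]), 't': array([-0.59402924,  0.03669399,  1.14151427])}
top {'fx': 570.8936217597367, 'fy': 570.8936217597367, 'cx': 320.5859280265822, 'cy': 229.94990840363215, 'R': array([[-0.01687829, -0.99985551,  0.0020215 ],
       [-0.99848293,  0.01674907, -0.05245291],
       [ 0.05241147, -0.00290374, -0.99862135]]), 't': array([-0.02995524,  0.5627055 ,  1.6516726 ])}
```

View pics/top0.png

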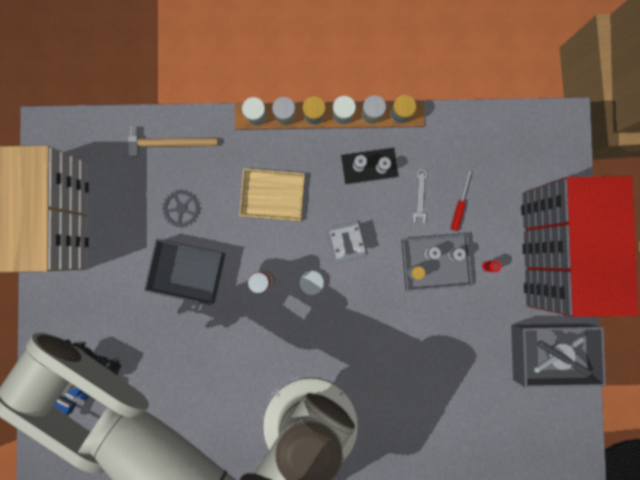

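View pics/side0.png

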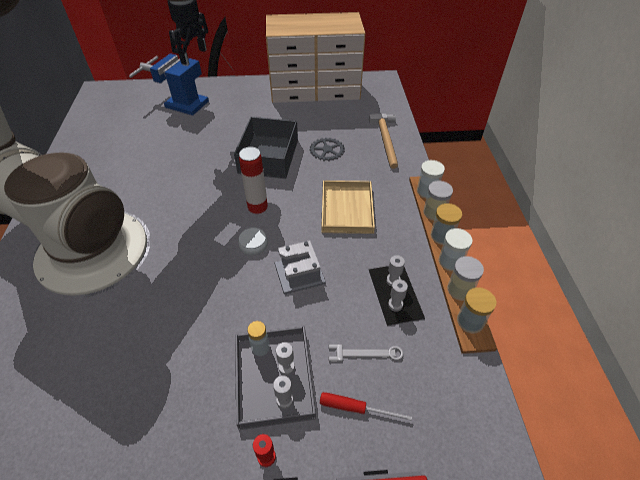

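The top view shows the intake at (438,262) with spindles at about (434,253) and (459,255) and the jar at (418,272). It also shows the gauge at (348,241), pass tray at (272,195), scrap bin at (186,271) and mat at (370,165). The side view agrees, with the gauge at (299,265) and the intake spindles at (285,352) and (283,385). I'll zoom in.

```bash
cat > h.py <<'E'
import numpy as np,cv2
from bench import r
def ray(c,u,v):
    d=c['R'].T@np.array([(u-c['cx'])/c['fx'],(v-c['cy'])/c['fy'],1]); return -c['R'].T@c['t'],d
def onz(c,u,v,z):
    o,d=ray(c,u,v); return o+d*(z-o[2])/d[2]
def proj(c,X):
    p=c['R']@np.asarray(X,float)+c['t']; return np.array([c['fx']*p[0]/p[2]+c['cx'],c['fy']*p[1]/p[2]+c['cy']])
def two(c1,p1,c2,p2):
    o1,d1=ray(c1,*p1);o2,d2=ray(c2,*p2)
    s=np.linalg.lstsq(np.c_[d1,-d2],o2-o1,rcond=None)[0]
    a,b=o1+s[0]*d1,o2+s[1]*d2
    return (a+b)/2,np.linalg.norm(a-b)
E
python3 - <<'E'
from h import *
t=cv2.imread('pics/top0.png');s=cv2.imread('pics/side0.png')
R=lambda i,x,y,w,h,f:cv2.resize(i[y:y+h,x:x+w],None,fx=f,fy=f,interpolation=cv2.INTER_CUBIC)
a=np.hstack([R(t,320,210,50,50,6),R(t,395,225,80,60,5)])
b=np.hstack([R(s,265,230,70,70,300/70),R(s,230,315,100,75,4)])
cv2.imwrite('pics/z.png',np.vstack([a,b]))
ct=r.calibration('top')
for n,p,z in [('gauge',(348,241),.066),('sp1',(434,253),.085),('sp2',(459,255),.085),('jar',(418,272),.09),('pass',(272,195),.026),('scrap',(186,271),.075)]: print(n,onz(ct,*p,z).round(3))
E
```

```text
gauge [ 0.527 -0.116  0.066]
sp1 [ 0.489 -0.355  0.085]
sp2 [ 0.482 -0.424  0.085]
jar [ 0.437 -0.308  0.09 ]
pass [0.666 0.1   0.026]
scrap [0.45  0.34  0.075]
```

View pics/z.png

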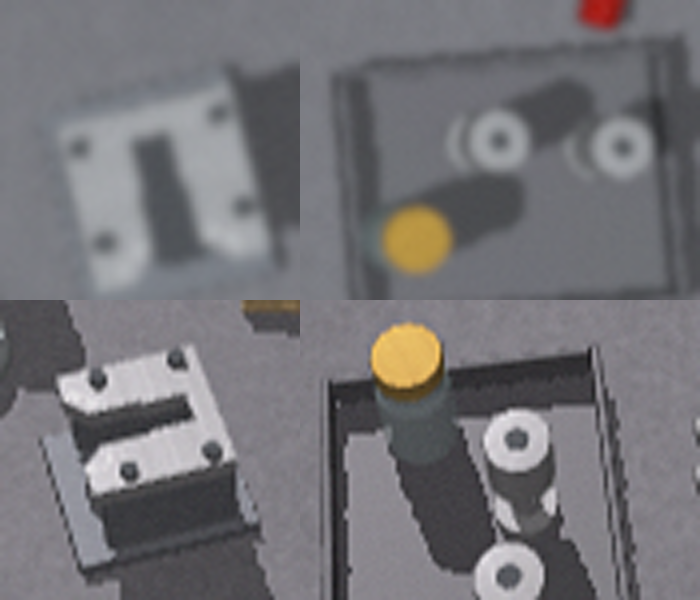

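The crops show the slot mouth facing the robot, with the slot running toward +x at a yaw of about 14°. The jar and the two spindle heads are clear of each other, about 70 mm apart. Next I'll fly over for wrist-camera measurements.

```bash
cat >> h.py <<'E'
from scipy.spatial.transform import Rotation as Ro
def pose():
    o=r.get_obs(); q=o['tool_rot']; return o,Ro.from_quat([q[1],q[2],q[3],q[0]])
def go(pos,yaw):
    """yaw (deg) of tool y; prints the row reaching pos,yaw tool-down"""
    o,R=pose(); y=np.radians(yaw); c,s=np.cos(y),np.sin(y)
    T=Ro.from_matrix(np.array([[-s,c,0],[c,s,0],[0,0,-1.]]))
    d=R.inv().apply(np.array(pos)-o['ee_pos']); w=(R.inv()*T).as_rotvec()
    n=max(np.linalg.norm(d)/.0625,np.degrees(np.linalg.norm(w))/10.7)
    print('row',(d/.2).round(4).tolist(),(w/1.5).round(4).tolist(),'rows>=%.1f'%n)
def st():
    o,R=pose();m=R.as_matrix()
    print('t%.2f'%o['clock'],'ee',o['ee_pos'].round(4),'yaw%.1f'%np.degrees(np.arctan2(m[1,1],m[0,1])),'F',np.round(o['force'],1),'w%.4f g%.1f'%(o['width'],o['grasp_force']))
E
python3 - <<'E'
from h import *
print('up-mid');go((.38,.2,.33),45);print('gauge');go((.48,-.17,.33),14)
E
```

```text
up-mid
row [-1.2624, -1.1377, -0.4953] [-0.0007, 0.0, 0.2184] rows>=5.7
gauge
row [-2.5285, -2.5763, -0.4939] [-0.0007, 0.0002, 0.5791] rows>=11.7
```

>>> move_arm --increments '[-0.85,-0.86,-0.4,0,0,0,-0.85,-0.86,-0.4,0,0,0,-0.85,-0.86,-0.4,0,0,0,-0.85,-0.86,-0.4,0,0,0]'

```text
clock: 0.6
ee_pos: [0.3292, 0.2888, 0.3102]
tool_rot: [0.0, 0.227, 0.974, -0.0]
force: [1.5, 0.8, 0.8]
width: 0.0857
grasp_force: 0.0
```

>>> move_arm --increments '[-0.85,-0.86,-0.1,0,0,0,-0.85,-0.86,-0.1,0,0,0,-0.85,-0.86,-0.1,0,0,0,-0.85,-0.86,-0.1,0,0,0]'

```text
clock: 1.1
ee_pos: [0.4058, 0.0591, 0.33]
tool_rot: [0.0, 0.227, 0.974, -0.0]
force: [1.0, 0.5, -0.2]
width: 0.0854
grasp_force: 0.0
```

>>> move_arm --increments '[-0.85,-0.86,0,0,0,0,-0.85,-0.86,0,0,0,0,-0.85,-0.86,0,0,0,0,-0.85,-0.86,0,0,0,0,-0.85,-0.86,0,0,0,0]'

```text
clock: 1.72
ee_pos: [0.4825, -0.1713, 0.3283]
tool_rot: [-0.001, 0.229, 0.974, 0.0]
force: [0.8, 0.6, 0.1]
width: 0.0857
grasp_force: 0.0
```

Run:
```python
from h import *
st()
c=r.calibration('wrist');i=r.read_camera('wrist');cv2.imwrite('pics/w1.png',i)
np.save('w1.npy',c,allow_pickle=True)
print(c)
for n,X in [('g',(.527,-.116,.066)),('s1',(.489,-.355,.085)),('s2',(.482,-.424,.085))]:print(n,proj(c,X))
```

```text
t1.73 ee [ 0.4825 -0.1713  0.3283] yaw63.6 F [0.8 0.6 0.1] w0.0857 g0.0
{'fx': 351.9343127608084, 'fy': 351.9343127608084, 'cx': 318.32202357761554, 'cy': 241.455707144006, 'R': array([[ 0.44596235,  0.89505082, -0.00126825],
       [ 0.86499343, -0.43062115,  0.25758843],
       [ 0.2300086 , -0.11597177, -0.9662539 ]]), 't': array([-0.06054466, -0.54866216,  0.3405936 ])}
g [378.67678014 219.34030627]
s1 [181.41051943 283.37390361]
s2 [128.9408865  302.62867722]
```

View pics/w1.png

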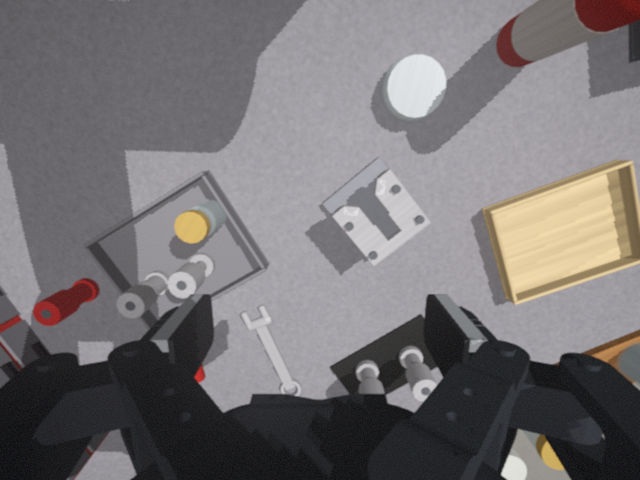

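The wrist view shows the gauge clearly at about (375,215), with the mouth at the upper left near (362,185). The intake spindle heads are at about (183,285) and (132,305).

```bash
cat >> h.py <<'E'
def gauge(c,i,near=(.527,-.116)):
    """slot from the bright plate top: rectify z=.066 plane at 0.5mm/px around near (map only), find plate rect & slot"""
    s=.0005;n=280
    g=np.array([[(near[0]+(a-n/2)*s,near[1]+(b-n/2)*s) for b in range(n)] for a in range(n)])
    X=np.concatenate([g,np.full(g.shape[:2]+(1,),.066)],2)@c['R'].T+c['t']
    m=cv2.remap(i,(c['fx']*X[...,0]/X[...,2]+c['cx']).astype(np.float32),(c['fy']*X[...,1]/X[...,2]+c['cy']).astype(np.float32),cv2.INTER_LINEAR)
    return m,lambda a,b:(near[0]+(a-n/2)*s,near[1]+(b-n/2)*s)
def circles(i,cx,cy,rad,h=30,p2=12):
    x0,y0=int(cx-h),int(cy-h);k=4
    g=cv2.resize(cv2.cvtColor(i,cv2.COLOR_BGR2GRAY)[y0:y0+2*h,x0:x0+2*h],None,fx=k,fy=k,interpolation=cv2.INTER_CUBIC)
    q=cv2.HoughCircles(cv2.GaussianBlur(g,(0,0),2),cv2.HOUGH_GRADIENT,1.5,80,param1=80,param2=p2,minRadius=int(k*rad*.8),maxRadius=int(k*rad*1.25))
    return [] if q is None else [((a-1.5)/k+x0,(b-1.5)/k+y0,e/k) for a,b,e in q[0][:4]]
E
python3 - <<'E'
from h import *
c=np.load('w1.npy',allow_pickle=True).item();i=cv2.imread('pics/w1.png')
m,f=gauge(c,i)
for u,v in((183,285),(132,305)):
    for q in circles(i,u,v,14): 
        o,d=ray(c,*q[:2]); print(np.round(q,1),onz(c,q[0],q[1],.085).round(4),'rad mm',round(q[2]/c['fx']*(c['R']@onz(c,q[0],q[1],.085)+c['t'])[2]*1000,1))
g=cv2.cvtColor(m,cv2.COLOR_BGR2GRAY); t,b=cv2.threshold(g,0,255,cv2.THRESH_OTSU);print('otsu',t)
cv2.imwrite('pics/w1g.png',cv2.resize(np.hstack([m,cv2.cvtColor(cv2.threshold(g,185,255,0)[1],cv2.COLOR_GRAY2BGR)]),None,fx=1.4,fy=1.4))
E
```

```text
[180.6 286.3  14.9] [ 0.4917 -0.3579  0.085 ] rad mm 17.4
[197.8 305.1  13.3] [ 0.5212 -0.3523  0.085 ] rad mm 15.9
[158.8 297.9  15.5] [ 0.4927 -0.3889  0.085 ] rad mm 18.4
[196.7 271.3  11.5] [ 0.4842 -0.3311  0.085 ] rad mm 13.4
[155.4 287.6  12.3] [ 0.4799 -0.3852  0.085 ] rad mm 14.5
[138.2 321.7  13.2] [ 0.5078 -0.4282  0.085 ] rad mm 15.9
otsu 148.0
```

View pics/w1g.png

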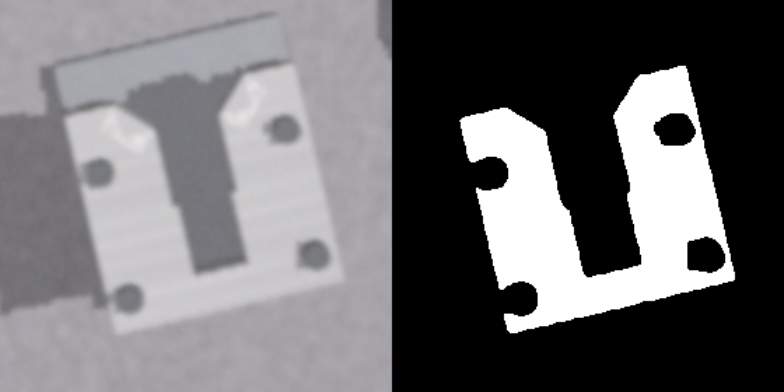

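```bash
cat >> h.py <<'E'
def slot(c,i,near=(.527,-.116),thr=175):
    m,f=gauge(c,i,near);g=cv2.cvtColor(m,cv2.COLOR_BGR2GRAY);b=(g>thr).astype(np.uint8)
    n,l,s,_=cv2.connectedComponentsWithStats(b);k=1+np.argmax(s[1:,4]);b=(l==k).astype(np.uint8)
    h=cv2.convexHull(cv2.findNonZero(b));(u,v),(w,hh),a=cv2.minAreaRect(h)
    yaw=-a if a<45 else 90-a       # cols=+y rows=+x: refine sign below
    C=np.array(f(v,u));print('plate centre',C.round(4),'size mm',w/2,hh/2,'a',round(a,2))
    # slot centre line in rectified px: rotate so plate upright
    ang=a if a<45 else a-90
    M=cv2.getRotationMatrix2D((u,v),ang,1);rb=cv2.warpAffine(g,M,g.shape[::-1])
    out=[]
    for k in range(-78,78,4):
        row=rb[int(round(v+k))].astype(float);j=int(round(u))
        if row[j-14:j+15].mean()>thr: continue
        seg=row[j-60:j+61]<thr-15
        lo=60
        if not seg[60]: continue
        while lo>0 and seg[lo-1]:lo-=1
        hi=60
        while hi<120 and seg[hi+1]:hi+=1
        out.append((k/2,(lo+hi+1)/2-60.5+j-u,(hi-lo+1)/2))
    print('along mm, offset mm, width'); print([(a,round(o/2,1),w) for a,o,w in out])
    d=np.array([np.cos(np.radians(ang)),-np.sin(np.radians(ang))]);  # (x,y) of slot direction (rows down)
    return C,ang
E
python3 - <<'E'
from h import *
c=np.load('w1.npy',allow_pickle=True).item();i=cv2.imread('pics/w1.png')
C,a=slot(c,i);print(C,a)
go((.487,-.39,.25),21)
E
```

```text
plate centre [ 0.5282 -0.1127] size mm 80.91342163085938 85.26879119873047 a 77.14
along mm, offset mm, width
[(-39.0, -0.3, 44.5), (-37.0, -0.3, 40.5), (-35.0, -0.3, 36.5), (-33.0, -0.3, 32.5), (-31.0, -0.3, 28.5), (-29.0, -0.3, 24.5), (-27.0, -0.3, 23.5), (-25.0, -0.5, 23.0), (-23.0, -0.3, 23.5), (-21.0, -0.3, 23.5), (-19.0, -0.5, 23.0), (-17.0, -0.3, 23.5), (-15.0, -0.3, 23.5), (-13.0, -0.3, 23.5), (-11.0, -0.3, 23.5), (-9.0, -0.3, 23.5), (-7.0, -0.3, 23.5), (-5.0, -0.3, 23.5), (-3.0, -0.3, 23.5), (-1.0, -0.3, 22.5), (1.0, -0.3, 19.5), (3.0, -0.3, 19.5), (5.0, -0.3, 19.5), (7.0, -0.3, 19.5), (9.0, -0.3, 19.5), (11.0, -0.3, 19.5), (13.0, -0.3, 19.5), (15.0, -0.3, 19.5), (17.0, -0.0, 19.0), (19.0, -0.3, 19.5), (21.0, -0.3, 19.5), (23.0, -0.3, 19.5), (25.0, -0.0, 19.0)]
[ 0.52816354 -0.11270452] -12.858085632324219
row [-0.5121, -0.9768, 0.3932] [-0.0005, -0.0013, 0.4961] rows>=4.0
```

Run:
```python
from h import *
go((.515,-.44,.25),21)
```

```text
row [-0.7485, -1.1387, 0.3927] [-0.0005, -0.0013, 0.4961] rows>=4.5
```

>>> move_arm --increments '[-0.7,-1.0,0.39,0,0,0.496,-0.7,-1.0,0.39,0,0,0.496,-0.7,-1.0,0.39,0,0,0.496,-0.7,-1.0,0.39,0,0,0.496,-0.7,-1.0,0.39,0,0,0.496,-0.7,-1.0,0.39,0,0,0.496]'

```text
clock: 2.52
ee_pos: [0.5195, -0.4086, 0.2518]
tool_rot: [-0.0, 0.565, 0.825, 0.0]
force: [0.7, 0.2, 0.7]
width: 0.0852
grasp_force: 0.0
```

Run:
```python
from h import *
st()
c=r.calibration('wrist');i=r.read_camera('wrist');cv2.imwrite('pics/w2.png',i);np.save('w2.npy',c,allow_pickle=True)
for X in((.490,-.356,.085),(.483,-.424,.085)):
    u=proj(c,X);z=(c['R']@X+c['t'])[2];print('pred',u.round(1))
    for q in circles(i,*u,.017*c['fx']/z,h=35): print(np.round(q,1),onz(c,q[0],q[1],.085).round(4),'rad mm',round(q[2]/c['fx']*z*1000,1))
```

```text
t2.52 ee [ 0.5195 -0.4086  0.2518] yaw21.2 F [0.7 0.2 0.7] w0.0852 g0.0
pred [309.5 153.6]
[310.9 158.3  16.2] [ 0.4925 -0.3592  0.085 ] rad mm 13.8
pred [275.3 223.6]
[278.1 225.7  18.2] [ 0.486  -0.4249  0.085 ] rad mm 16.3
[249.2 220.4  18.6] [ 0.4603 -0.4297  0.085 ] rad mm 16.7
[263.1 189.7  20.7] [ 0.463  -0.3992  0.085 ] rad mm 18.5
```

View pics/w2.png

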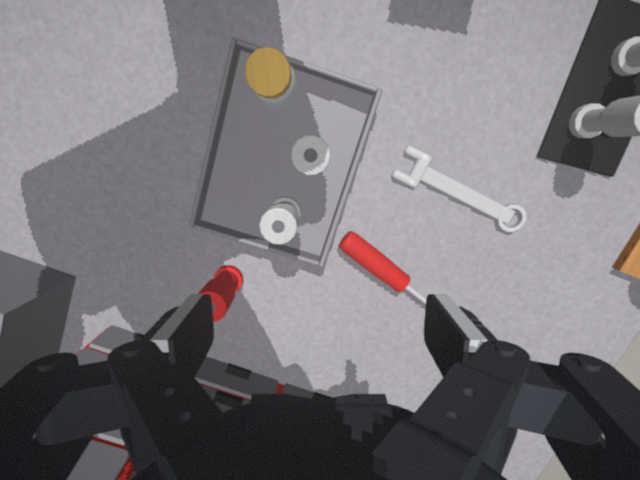

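In this view the spindle heads are at (311,155) and (278,226), which gives (0.492, -0.357) and (0.486, -0.425). The jar at (268,72) and the red look-alike at (225,290) are both clear of the grasp.

Run:
```python
from h import *
go((.492,-.357,.12),21);go((.492,-.357,.050),21)
```

```text
row [0.289, -0.0366, 0.6628] [0.0003, 0.0003, 0.0031] rows>=2.3
row [0.2892, -0.0367, 1.0128] [0.0003, 0.0003, 0.0031] rows>=3.4
```

>>> move_arm --increments '[0.289,-0.037,0.6,0,0,0,0.289,-0.037,0.66,0,0,0,0.289,-0.037,0.66,0,0,0,0.289,-0.037,0.8,0,0,0,0.289,-0.037,0.95,0,0,0,0.289,-0.037,1.0,0,0,0,0.289,-0.037,1.0,0,0,0]'

```text
clock: 3.45
ee_pos: [0.4919, -0.3576, 0.0527]
tool_rot: [0.0, 0.565, 0.825, -0.0]
force: [-0.5, 0.8, 0.9]
width: 0.0853
grasp_force: 0.0
```

>>> move_arm --increments '[0,0,0,0,0,0,0,0,0,0,0,0,0,0,0,0,0,0,0,0,0,0,0,0,0,0,0,0,0,0,0,0,0,0,0,0]' --jaw 1

```text
clock: 4.2
ee_pos: [0.4918, -0.3586, 0.0526]
tool_rot: [0.0, 0.565, 0.825, -0.0]
force: [-1.2, 1.0, 7.7]
width: 0.0329
grasp_force: 59.1
```

Run:
```python
from h import *
go((.492,-.3586,.19),21);go((.468,-.245,.19),-28);go((.4454,-.1319,.15),-77.1)
```

```text
row [-0.0011, 0.0013, -0.687] [0.0002, 0.0006, 0.0016] rows>=2.2
row [0.572, 0.0941, -0.6875] [0.0005, 0.0005, 0.5717] rows>=4.6
row [1.1403, 0.1926, -0.488] [0.0007, 0.0003, 1.143] rows>=9.2
```

>>> move_arm --increments '[0,0,-0.3,0,0,0,0,0,-0.6,0,0,0,0.15,0.02,-0.69,0,0,0.1,0.57,0.094,-0.69,0,0,0.6,0.57,0.094,-0.69,0,0,0.6,0.57,0.094,-0.69,0,0,0.6,0.57,0.094,-0.69,0,0,0.6,0.57,0.094,-0.69,0,0,0.6]'

```text
clock: 5.2
ee_pos: [0.4679, -0.2451, 0.1898]
tool_rot: [-0.0, 0.868, 0.497, -0.0]
force: [-0.3, -1.4, -2.3]
width: 0.0324
grasp_force: 60.8
```

Run:
```python
from h import *
st();go((.4454,-.1319,.16),-77.1)
```

```text
t5.20 ee [ 0.4679 -0.2451  0.1898] yaw-30.4 F [-0.3 -1.4 -2.3] w0.0324 g60.8
row [0.4317, -0.3833, 0.1492] [-0.0, 0.0001, 0.5437] rows>=4.4
```

>>> move_arm --increments '[0.432,-0.383,0.149,0,0,0.544,0.432,-0.383,0.149,0,0,0.544,0.432,-0.383,0.149,0,0,0.544,0.432,-0.383,0.149,0,0,0.544,0.432,-0.383,0.149,0,0,0.544,0.432,-0.383,0.149,0,0,0.544]'

```text
clock: 5.95
ee_pos: [0.4456, -0.1319, 0.16]
tool_rot: [0.0, 0.993, 0.114, -0.0]
force: [0.5, 0.2, -2.4]
width: 0.0327
grasp_force: 61.2
```

Run:
```python
from h import *
st()
c=r.calibration('wrist');i=r.read_camera('wrist');cv2.imwrite('pics/w3.png',i);np.save('w3.npy',c,allow_pickle=True)
try: print(slot(c,i,(.528,-.113)))
except Exception as e: print(e)
go((.4454,-.1319,.0816),-77.1)
```

```text
t5.95 ee [ 0.4456 -0.1319  0.16  ] yaw-76.9 F [ 0.5  0.2 -2.4] w0.0327 g61.2
plate centre [ 0.5261 -0.1133] size mm 84.3687973022461 85.18378448486328 a 76.53
along mm, offset mm, width
[(-31.0, -3.2, 17.5), (-29.0, -3.5, 22.0), (-27.0, 0.0, 25.0), (-25.0, 0.0, 23.0), (-23.0, -0.2, 23.5), (-21.0, -0.2, 23.5), (-19.0, -0.2, 23.5), (-17.0, -0.2, 23.5), (-15.0, -0.2, 23.5), (-13.0, -0.2, 23.5), (-11.0, -0.2, 23.5), (-9.0, -0.2, 23.5), (-7.0, -0.2, 23.5), (-5.0, -0.2, 23.5), (-3.0, -0.2, 23.5), (-1.0, -0.2, 23.5), (1.0, -0.2, 23.5), (3.0, -0.2, 19.5), (5.0, -0.2, 19.5), (7.0, -0.2, 19.5), (9.0, -0.5, 19.0), (11.0, -0.5, 19.0), (13.0, -0.2, 19.5), (15.0, -0.2, 19.5), (17.0, -0.2, 19.5), (19.0, -0.2, 19.5), (21.0, -0.2, 19.5), (23.0, -0.2, 19.5), (25.0, -0.2, 19.5), (27.0, -0.2, 19.5)]
(array([ 0.5260751 , -0.11329892]), -13.4652099609375)
row [-0.0011, -0.0006, 0.3919] [-0.0, 0.0001, 0.0026] rows>=1.3
```

View pics/w3.png

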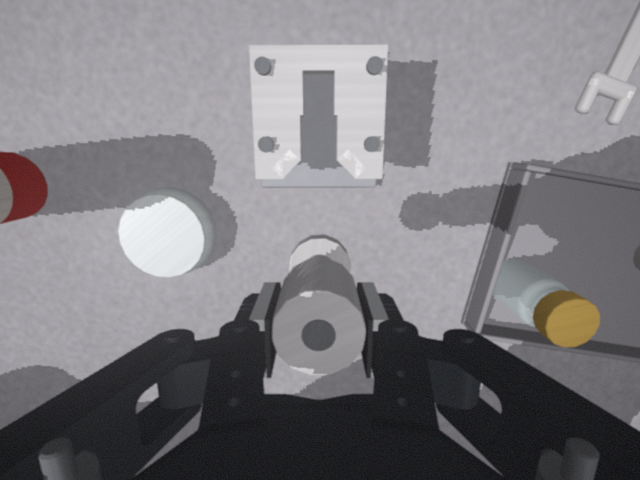

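The view shows the spindle held upright, with its head hole at (319,335) in line with the slot centre at column ~319. The tool's x axis points into the slot. Next I'll lower it and start the slide.

```bash
cat >> h.py <<'E'
MO=np.array([.489,-.1222]);XG=np.array([.974,.2267]);YG=np.array([-.2267,.974])
def gs():
    o,_=pose();d=o['ee_pos'][:2]-MO;F=np.array(o['force'])
    print('slot x %.1f y %.2f mm z %.1f'%(d@XG*1e3,d@YG*1e3,o['ee_pos'][2]*1e3),'Fx %.1f Fy %.1f Fz %.1f'%(F[:2]@XG,F[:2]@YG,F[2]))
def gp(x,z=.0816,y=0): p=MO+XG*x/1e3+YG*y/1e3; go((*p,z),-76.9)
E
python3 - <<'E'
from h import *
gs();gp(-45);gp(-10)
E
```

```text
slot x -44.4 y 0.31 mm z 160.0 Fx 0.4 Fy 0.7 Fz -2.9
row [-0.0027, 0.0016, 0.3919] [-0.0, 0.0001, 0.0002] rows>=1.3
row [0.1723, 0.0016, 0.3919] [-0.0, 0.0001, 0.0002] rows>=1.4
```

>>> move_arm --increments '[0,0.0016,0.3,0,0,0,0,0.0016,0.392,0,0,0,0,0.0016,0.392,0,0,0,0.1,0.0016,0.392,0,0,0,0.172,0.0016,0.392,0,0,0,0.172,0.0016,0.392,0,0,0,0.172,0.0016,0.392,0,0,0]'

```text
clock: 6.88
ee_pos: [0.4791, -0.1246, 0.0818]
tool_rot: [0.0, 0.994, 0.112, -0.0]
force: [0.1, 0.0, -2.7]
width: 0.0324
grasp_force: 61.2
```

Run:
```python
from h import *
st();gs();gp(5);gp(9)
```

```text
t6.88 ee [ 0.4791 -0.1246  0.0818] yaw-77.1 F [ 0.1  0.  -2.7] w0.0324 g61.2
slot x -10.2 y -0.10 mm z 81.8 Fx 0.1 Fy -0.0 Fz -2.7
row [0.076, -0.0008, 0.0012] [0.0001, 0.0001, -0.0027] rows>=0.2
row [0.096, -0.0009, 0.0012] [0.0001, 0.0001, -0.0027] rows>=0.3
```

>>> move_arm --increments '[0.05,0,0,0,0,0,0.076,0,0,0,0,0,0.08,0,0,0,0,0,0.085,0,0,0,0,0,0.09,0,0,0,0,0,0.095,0,0,0,0,0,0.095,0,0,0,0,0]'

```text
clock: 7.75
ee_pos: [0.4979, -0.1204, 0.0817]
tool_rot: [0.0, 0.994, 0.112, -0.0]
force: [-0.4, 1.1, -3.1]
width: 0.0323
grasp_force: 61.2
```

Run:
```python
from h import *
gs()
```

```text
slot x 9.0 y -0.24 mm z 81.7 Fx -0.2 Fy 1.2 Fz -3.1
```

>>> move_arm --increments '[0.01,0,0,0,0,0,0.02,0,0,0,0,0,0.02,0,0,0,0,0]'

```text
clock: 8.12
ee_pos: [0.5019, -0.1194, 0.0816]
tool_rot: [0.0, 0.994, 0.112, -0.0]
force: [-0.6, -0.5, -3.1]
width: 0.0328
grasp_force: 61.2
```

Run:
```python
from h import *
gs();gp(30)
```

```text
slot x 13.2 y -0.22 mm z 81.6 Fx -0.7 Fy -0.3 Fz -3.1
row [0.0842, -0.0015, 0.0] [0.0, 0.0, -0.0031] rows>=0.3
```

>>> move_arm --increments '[0.015,-0.001,0,0,0,0,0.03,-0.001,0,0,0,0,0.045,-0.001,0,0,0,0,0.06,-0.001,0,0,0,0,0.075,-0.001,0,0,0,0,0.084,-0.001,0,0,0,0,0.084,-0.001,0,0,0,0]'

```text
clock: 9.0
ee_pos: [0.5181, -0.1155, 0.0816]
tool_rot: [0.0, 0.994, 0.112, -0.0]
force: [0.2, -0.0, -1.8]
width: 0.0323
grasp_force: 61.2
```

>>> move_arm --increments '[0.01,0,0,0,0,0,0.02,0,0,0,0,0,0.03,0,0,0,0,0,0.035,0,0,0,0,0,0.035,0,0,0,0,0]'

```text
clock: 9.62
ee_pos: [0.5249, -0.114, 0.0816]
tool_rot: [0.0, 0.994, 0.112, -0.0]
force: [0.2, -0.4, -2.9]
width: 0.0322
grasp_force: 61.2
```

Run:
```python
from h import *
gs()
```

```text
slot x 36.9 y -0.15 mm z 81.6 Fx 0.1 Fy -0.5 Fz -2.9
```

Still free at x = 36.9, so I'll go on.

>>> move_arm --increments '[0.01,0,0,0,0,0,0.02,0,0,0,0,0,0.025,0,0,0,0,0,0.025,0,0,0,0,0]'

```text
clock: 10.12
ee_pos: [0.5298, -0.1129, 0.0816]
tool_rot: [0.0, 0.994, 0.112, -0.0]
force: [0.7, -0.1, -2.7]
width: 0.0324
grasp_force: 61.2
```

Run:
```python
from h import *
gs();gp(54)
```

```text
slot x 41.9 y -0.16 mm z 81.6 Fx 0.6 Fy -0.2 Fz -2.7
row [0.0607, -0.0011, -0.0001] [0.0, 0.0001, -0.0032] rows>=0.2
```

>>> move_arm --increments '[0.015,-0.001,0,0,0,0,0.03,-0.001,0,0,0,0,0.045,-0.001,0,0,0,0,0.06,-0.001,0,0,0,0,0.06,-0.001,0,0,0,0]'

```text
clock: 10.75
ee_pos: [0.5416, -0.11, 0.0816]
tool_rot: [0.0, 0.994, 0.112, -0.0]
force: [-0.0, 0.2, -1.8]
width: 0.0327
grasp_force: 61.2
```

>>> move_arm --increments '[0.01,0,0,0,0,0,0.02,0,0,0,0,0,0.02,0,0,0,0,0]'

```text
clock: 11.12
ee_pos: [0.5448, -0.1093, 0.0815]
tool_rot: [0.0, 0.994, 0.112, -0.001]
force: [-6.5, -1.0, -0.0]
width: 0.0323
grasp_force: 61.6
```

Run:
```python
from h import *
gs()
```

```text
slot x 57.2 y -0.07 mm z 81.5 Fx -6.6 Fy 0.5 Fz -0.0
```

The first spindle was stopped at x ≈ 57 mm with 6.6 N, so it is **worn** and goes in the scrap bin. I'll back it straight out first.

>>> move_arm --increments '[-0.15,0,0,0,0,0,-0.35,0,0,0,0,0,-0.5,0,0,0,0,0,-0.52,0,0,0,0,0,-0.52,0,-0.3,0,0,0,-0.52,0,-0.6,0,0,0,-0.52,0,-0.9,0,0,0,-0.52,0,-1.0,0,0,0]'

```text
clock: 12.12
ee_pos: [0.4452, -0.1324, 0.2856]
tool_rot: [0.001, 0.994, 0.112, 0.002]
force: [0.2, -0.2, -3.2]
width: 0.0325
grasp_force: 61.2
```

Run:
```python
from h import *
st()
ct=r.calibration('top');print('spray',onz(ct,258,283,.19))
t=cv2.imread('pics/top0.png')
for p in [(155,240),(225,250),(213,303),(147,290)]:print(onz(ct,*p,.075).round(3))
go((.457,.05,.29),-77);go((.457,.379,.29),-10)
```

```text
t12.12 ee [ 0.4452 -0.1324  0.2856] yaw-77.2 F [ 0.2 -0.2 -3.2] w0.0325 g61.2
spray [0.41763409 0.12602658 0.19      ]
[0.538 0.426 0.075]
[0.507 0.23  0.075]
[0.36  0.265 0.075]
[0.399 0.449 0.075]
row [0.2602, -0.8761, -0.0238] [0.0022, -0.0028, -0.0019] rows>=2.9
row [0.6258, -2.4799, -0.0276] [0.0036, -0.0012, -0.7815] rows>=8.2
```

>>> move_arm --increments '[0.21,-0.83,-0.03,0,0,0,0.21,-0.83,-0.03,0,0,0,0.21,-0.83,-0.03,0,0,0]'

```text
clock: 12.5
ee_pos: [0.4483, 0.0414, 0.2881]
tool_rot: [-0.0, 0.994, 0.112, 0.0]
force: [0.0, -0.6, -2.3]
width: 0.0326
grasp_force: 61.4
```

>>> move_arm --increments '[0.21,-0.83,0,0,0,0,0.21,-0.83,0,0,0,0,0.21,-0.83,0,0,0,0]'

```text
clock: 12.88
ee_pos: [0.4521, 0.2132, 0.2878]
tool_rot: [-0.0, 0.994, 0.112, 0.0]
force: [0.1, 0.1, -2.3]
width: 0.0326
grasp_force: 61.4
```

>>> move_arm --increments '[0.21,-0.82,0,0,0,-0.78,0.21,-0.82,0,0,0,-0.78,0.21,-0.82,0,0,0,-0.78,0.21,-0.82,0.2,0,0,-0.78,0.21,-0.82,0.4,0,0,-0.78,0.21,-0.82,0.6,0,0,-0.78,0.21,-0.82,0.6,0,0,-0.78]'

```text
clock: 13.75
ee_pos: [0.4557, 0.3793, 0.164]
tool_rot: [-0.0, 0.766, 0.643, -0.003]
force: [-0.0, 0.1, -1.9]
width: 0.0323
grasp_force: 61.4
```

Run:
```python
from h import *
st()
go((.457,.379,.056),-10)
```

```text
t13.75 ee [0.4557 0.3793 0.164 ] yaw-9.9 F [-0.   0.1 -1.9] w0.0323 g61.4
row [0.0013, 0.0087, 0.54] [-0.0026, 0.0023, 0.0011] rows>=1.7
```

>>> move_arm --increments '[0,0.008,0.25,0,0,0,0,0.008,0.45,0,0,0,0,0.008,0.54,0,0,0,0,0.008,0.54,0,0,0,0,0.008,0.54,0,0,0]'

```text
clock: 14.38
ee_pos: [0.4591, 0.3797, 0.0613]
tool_rot: [0.0, 0.767, 0.642, 0.001]
force: [0.8, -0.4, -2.2]
width: 0.0325
grasp_force: 61.5
```

>>> move_arm --increments '[0,0,0,0,0,0,0,0,0,0,0,0,0,0,0,0,0,0,0,0,-0.2,0,0,0,0,0,-0.5,0,0,0,0,0,-0.8,0,0,0,0,0,-1.0,0,0,0]' --jaw -0.4

```text
clock: 15.25
ee_pos: [0.4584, 0.3792, 0.263]
tool_rot: [0.0, 0.767, 0.642, 0.001]
force: [0.6, 0.8, -0.6]
width: 0.0598
grasp_force: 0.0
```

Run:
```python
from h import *
st()
i=r.read_camera('wrist');cv2.imwrite('pics/w4.png',cv2.resize(i,None,fx=.6,fy=.6))
go((.453,.15,.3),-10)
```

```text
t15.25 ee [0.4584 0.3792 0.263 ] yaw-10.1 F [ 0.6  0.8 -0.6] w0.0598 g0.0
row [-1.135, 0.1726, -0.1667] [0.0041, -0.0036, -0.0016] rows>=3.7
```

View pics/w4.png

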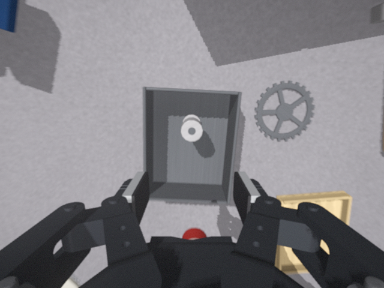

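The worn spindle stands in the scrap bin at (192,128). Next is the second spindle.

>>> move_arm --increments '[-0.985,0.205,-0.1,0,0,0,-0.985,0.205,-0.1,0,0,0,-0.985,0.205,-0.1,0,0,0,-0.985,0.205,-0.1,0,0,0]'

```text
clock: 15.8
ee_pos: [0.464, 0.1752, 0.2802]
tool_rot: [0.0, 0.768, 0.641, 0.0]
force: [-1.0, 0.3, 0.2]
width: 0.06
grasp_force: 0.0
```

>>> move_arm --increments '[-0.985,0.205,0,0,0,0,-0.985,0.205,0,0,0,0,-0.985,0.205,0,0,0,0]'

```text
clock: 16.18
ee_pos: [0.4691, -0.0108, 0.2796]
tool_rot: [0.0, 0.767, 0.642, 0.0]
force: [1.2, 0.7, -0.2]
width: 0.0597
grasp_force: 0.0
```

>>> move_arm --increments '[-0.985,0.205,0,0,0,0,-0.985,0.205,0,0,0,0,-0.985,0.205,0,0,0,0]'

```text
clock: 16.55
ee_pos: [0.4746, -0.1986, 0.2796]
tool_rot: [0.0, 0.767, 0.642, 0.0]
force: [0.6, 0.8, -0.2]
width: 0.0601
grasp_force: 0.0
```

>>> move_arm --increments '[-0.985,0.205,0.2,0,0,0,-0.985,0.205,0.4,0,0,0,-0.985,0.205,0.6,0,0,0,-0.985,0.205,0.6,0,0,0,-0.985,0.205,0.6,0,0,0]'

```text
clock: 17.18
ee_pos: [0.4792, -0.3989, 0.1555]
tool_rot: [-0.003, 0.767, 0.641, -0.0]
force: [0.0, 0.8, 0.1]
width: 0.0598
grasp_force: 0.0
```

Run:
```python
from h import *
st()
c=np.load('w2.npy',allow_pickle=True).item();print('red',onz(c,222,300,.08),onz(c,278,226,.085))
c=r.calibration('wrist');i=r.read_camera('wrist');cv2.imwrite('pics/w5.png',i)
X=np.array((.486,-.425,.085));z=(c['R']@X+c['t'])[2];u=proj(c,X);print(u)
for q in circles(i,*u,.017*c['fx']/z,h=45): print(np.round(q,1),onz(c,q[0],q[1],.085).round(4),q[2]/c['fx']*z)
go((.486,-.425,.05),-10)
```

```text
t17.18 ee [ 0.4792 -0.3989  0.1555] yaw-10.3 F [0.  0.8 0.1] w0.0598 g0.0
red [ 0.45981603 -0.51496395  0.08      ] [ 0.48599347 -0.42515395  0.085     ]
[337.54785599 289.76751349]
[339.1 289.2  23.8] [ 0.487  -0.4248  0.085 ] 0.015420737093922558
[362.3 244.6  27.4] [ 0.5063 -0.3978  0.085 ] 0.01773020107599226
[307.2 333.1  21.3] [ 0.4608 -0.4522  0.085 ] 0.013816267353224027
row [-0.128, 0.0548, 0.5388] [-0.0016, -0.0013, -0.0024] rows>=1.8
```

>>> move_arm --increments '[-0.128,0.057,0.1,0,0,0,-0.128,0.057,0.15,0,0,0,-0.128,0.057,0.3,0,0,0,-0.128,0.057,0.45,0,0,0,-0.128,0.057,0.52,0,0,0,-0.128,0.057,0.52,0,0,0,-0.128,0.057,0.52,0,0,0]'

```text
clock: 18.1
ee_pos: [0.4875, -0.4255, 0.0573]
tool_rot: [0.001, 0.767, 0.642, -0.0]
force: [-0.0, 0.2, 0.3]
width: 0.0601
grasp_force: 0.0
```

>>> move_arm --increments '[0,0,0,0,0,0,0,0,0,0,0,0,0,0,0,0,0,0,0,0,0,0,0,0,0,0,0,0,0,0]' --jaw 1

```text
clock: 18.73
ee_pos: [0.4872, -0.4256, 0.0568]
tool_rot: [0.001, 0.767, 0.642, -0.0]
force: [-0.7, 1.0, 6.5]
width: 0.0325
grasp_force: 59.1
```

Run:
```python
from h import *
st();go((.4865,-.425,.2),-10);go((.465,-.26,.2),-44)
```

```text
t18.73 ee [ 0.4872 -0.4256  0.0568] yaw-10.1 F [-0.7  1.   6.5] w0.0325 g59.1
row [0.0018, -0.0032, -0.716] [0.0008, 0.0007, -0.0017] rows>=2.3
row [0.7949, -0.2544, -0.7171] [0.001, 0.0004, 0.3939] rows>=3.5
```

>>> move_arm --increments '[0,0,-0.3,0,0,0,0,0,-0.6,0,0,0,0.3,-0.1,-0.72,0,0,0.12,0.795,-0.254,-0.72,0,0,0.394,0.795,-0.254,-0.72,0,0,0.394,0.795,-0.254,-0.72,0,0,0.394,0.795,-0.254,-0.72,0,0,0.394]'

```text
clock: 19.6
ee_pos: [0.465, -0.2601, 0.2]
tool_rot: [0.0, 0.92, 0.391, 0.0]
force: [-0.3, 0.2, -2.9]
width: 0.0321
grasp_force: 60.8
```

Run:
```python
from h import *
st();gp(-45,.15)
```

```text
t19.60 ee [ 0.465  -0.2601  0.2   ] yaw-43.9 F [-0.3  0.2 -2.9] w0.0321 g60.8
row [0.3913, -0.5147, 0.2494] [0.0006, 0.0, 0.3838] rows>=3.1
```

>>> move_arm --increments '[0.391,-0.515,0.1,0,0,0.384,0.391,-0.515,0.249,0,0,0.384,0.391,-0.515,0.249,0,0,0.384,0.391,-0.515,0.249,0,0,0.384,0.391,-0.515,0.249,0,0,0.384]'

```text
clock: 20.23
ee_pos: [0.4457, -0.1333, 0.1503]
tool_rot: [0.0, 0.993, 0.115, 0.0]
force: [-0.8, 0.3, -2.3]
width: 0.0325
grasp_force: 61.1
```

Run:
```python
from h import *
st();gs();gp(-10,.0858)
```

```text
t20.23 ee [ 0.4457 -0.1333  0.1503] yaw-76.8 F [-0.8  0.3 -2.3] w0.0325 g61.1
slot x -44.7 y -0.98 mm z 150.3 Fx -0.7 Fy 0.4 Fz -2.3
row [0.1735, -0.0049, 0.3225] [0.0005, -0.0002, 0.0008] rows>=1.2
```

>>> move_arm --increments '[0,-0.005,0.25,0,0,0,0,-0.005,0.322,0,0,0,0,-0.005,0.322,0,0,0,0.1,-0.005,0.322,0,0,0,0.173,-0.005,0.322,0,0,0,0.173,-0.005,0.322,0,0,0,0.173,-0.005,0.322,0,0,0]'

```text
clock: 21.1
ee_pos: [0.4784, -0.1233, 0.0857]
tool_rot: [0.0, 0.994, 0.113, -0.0]
force: [0.2, 0.0, -3.4]
width: 0.0321
grasp_force: 61.1
```

Run:
```python
from h import *
gs();gp(9,.0858)
```

```text
slot x -10.5 y 1.32 mm z 85.7 Fx 0.2 Fy -0.0 Fz -3.4
row [0.0977, 0.0064, -0.0005] [0.0001, 0.0001, -0.0009] rows>=0.3
```

>>> move_arm --increments '[0,0.0064,0,0,0,0,0.03,0.0064,0,0,0,0,0.05,0.0064,0,0,0,0,0.05,0.0064,0,0,0,0]'

```text
clock: 21.6
ee_pos: [0.4889, -0.1221, 0.0854]
tool_rot: [0.0, 0.994, 0.113, -0.0]
force: [0.1, -0.4, -2.2]
width: 0.0321
grasp_force: 61.1
```

Run:
```python
from h import *
gs();gp(9,.0858)
```

```text
slot x -0.1 y 0.09 mm z 85.4 Fx 0.0 Fy -0.4 Fz -2.2
row [0.0454, 0.0004, -0.0022] [0.0, 0.0001, -0.001] rows>=0.1
```

>>> move_arm --increments '[0.01,0,0,0,0,0,0.02,0,0,0,0,0,0.03,0,0,0,0,0,0.04,0,0,0,0,0,0.045,0,0,0,0,0,0.045,0,0,0,0,0]'

```text
clock: 22.35
ee_pos: [0.4972, -0.1203, 0.0853]
tool_rot: [0.0, 0.994, 0.113, -0.0]
force: [-2.2, -2.6, -1.9]
width: 0.0327
grasp_force: 61.2
```

Run:
```python
from h import *
gs()
```

```text
slot x 8.4 y -0.03 mm z 85.3 Fx -2.7 Fy -2.0 Fz -1.9
```

>>> move_arm --increments '[0.005,0,0,0,0,0,0.01,0,0,0,0,0,0.01,0,0,0,0,0]'

```text
clock: 22.72
ee_pos: [0.4984, -0.1201, 0.0852]
tool_rot: [0.0, 0.994, 0.113, -0.001]
force: [-9.8, -4.7, 1.6]
width: 0.0325
grasp_force: 61.4
```

Run:
```python
from h import *
gs()
```

```text
slot x 9.7 y -0.05 mm z 85.2 Fx -10.6 Fy -2.3 Fz 1.6
```

It stopped at x ≈ 9.7 with the force mainly along x, which suggests oversize. To rule out a corner catch I'll measure the true axis position with the camera, then retry at different lateral offsets.

Run:
```python
from h import *
c=r.calibration('wrist');i=r.read_camera('wrist')
u=proj(c,(*MO+XG*.008,.1134));h=60
k=i[int(u[1])-70:int(u[1])+70,int(u[0])-90:int(u[0])+90];cv2.imwrite('pics/w6.png',cv2.resize(k,None,fx=3,fy=3));print(u)
z=(c['R']@np.array([*MO,.1134])+c['t'])[2]
for q in circles(i,*u,.017*c['fx']/z,h=70):
    d=onz(c,q[0],q[1],.1134)[:2]-MO;print(np.round(q,1),'slot',d@XG,d@YG,q[2]/c['fx']*z)
g=cv2.imread('pics/w6.png')
```

```text
[317.80698932 336.79997427]
[318.4 329.9  45.2] slot 0.010747039698453077 -0.00023432372454266682 0.016558063916973127
[320.3 358.4  41. ] slot -0.0008728983129681621 -0.0008920525416629937 0.015019908513798063
[315.8 382.8  52.6] slot -0.011253991176962139 0.0008060739994407173 0.019277304030775683
[332.3 307.4  55.2] slot 0.019524456967210575 -0.005138465878412314 0.020211182999513907
```

>>> move_arm --increments '[-0.015,0.003,0,0,0,0,-0.015,0.003,0,0,0,0,-0.005,0.003,0,0,0,0,0.0,0.003,0,0,0,0,0.0,0.003,0,0,0,0]'

```text
clock: 23.4
ee_pos: [0.4985, -0.1202, 0.0852]
tool_rot: [-0.0, 0.994, 0.113, -0.001]
force: [-11.4, 0.5, 1.8]
width: 0.0322
grasp_force: 61.5
```

Run:
```python
from h import *
gs()
```

```text
slot x 9.7 y -0.21 mm z 85.2 Fx -11.0 Fy 3.1 Fz 1.8
```

View pics/w6.png

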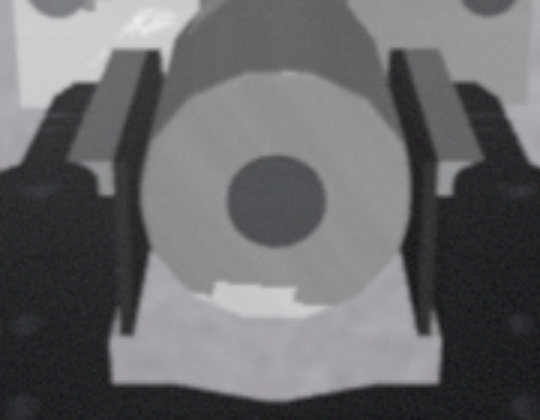

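The stop hasn't moved and the force stays mainly axial, so both corners seem to be in contact. As a firm check I'll retry at y of about -1 mm and then +1 mm.

>>> move_arm --increments '[-0.03,0.003,0,0,0,0,-0.03,0.003,0,0,0,0,-0.02,0.003,0,0,0,0,-0.01,0.003,0,0,0,0,-0.002,0.003,0,0,0,0,-0.002,0.003,0,0,0,0]'

```text
clock: 24.15
ee_pos: [0.4983, -0.1204, 0.0849]
tool_rot: [-0.001, 0.994, 0.113, -0.002]
force: [-9.9, 3.7, 0.7]
width: 0.0327
grasp_force: 61.5
```

Run:
```python
from h import *
gs()
```

```text
slot x 9.4 y -0.34 mm z 84.9 Fx -8.9 Fy 5.8 Fz 0.7
```

>>> move_arm --increments '[-0.03,-0.01,0,0,0,0,-0.03,-0.01,0,0,0,0,-0.02,-0.01,0,0,0,0,-0.01,-0.01,0,0,0,0,-0.0,-0.01,0,0,0,0,0,-0.01,0,0,0,0]'

```text
clock: 24.9
ee_pos: [0.4983, -0.1199, 0.0853]
tool_rot: [0.001, 0.994, 0.113, -0.001]
force: [-8.2, -7.8, 1.2]
width: 0.0324
grasp_force: 61.4
```

Run:
```python
from h import *
gs()
```

```text
slot x 9.6 y 0.14 mm z 85.3 Fx -9.7 Fy -5.7 Fz 1.2
```

It is trapped between both corners: the force pushes back towards the centre from either offset, and the stop stays at 9.5 mm. So the second spindle is **oversize** and also goes to scrap.

>>> move_arm --increments '[-0.1,0,0,0,0,0,-0.22,0,0,0,0,0,-0.28,0,0,0,0,0,-0.28,0,-0.2,0,0,0,-0.28,0,-0.5,0,0,0,-0.28,0,-0.8,0,0,0,-0.28,0,-1.0,0,0,0]'

```text
clock: 25.78
ee_pos: [0.4447, -0.1317, 0.2885]
tool_rot: [0.001, 0.994, 0.113, 0.001]
force: [0.9, 0.1, -3.2]
width: 0.0327
grasp_force: 61.3
```

Run:
```python
from h import *
st();go((.444,.303,.29),-10)
```

```text
t25.77 ee [ 0.4447 -0.1317  0.2885] yaw-77.0 F [ 0.9  0.1 -3.2] w0.0327 g61.3
row [0.4852, -2.1187, -0.0101] [0.0021, -0.0007, -0.7796] rows>=7.0
```

>>> move_arm --increments '[0.16,-0.7,-0.03,0,0,0,0.16,-0.7,-0.03,0,0,0,0.16,-0.7,-0.03,0,0,0]'

```text
clock: 26.15
ee_pos: [0.444, 0.0148, 0.2921]
tool_rot: [-0.0, 0.993, 0.114, 0.001]
force: [-0.1, -1.1, -2.1]
width: 0.0324
grasp_force: 61.3
```

>>> move_arm --increments '[0.16,-0.7,0,0,0,0,0.16,-0.7,0,0,0,0,0.16,-0.7,0,0,0,0]'

```text
clock: 26.52
ee_pos: [0.4434, 0.1587, 0.2916]
tool_rot: [-0.0, 0.993, 0.115, 0.0]
force: [0.1, -1.2, -2.2]
width: 0.0323
grasp_force: 61.4
```

>>> move_arm --increments '[0.16,-0.72,0,0,0,-0.78,0.16,-0.72,0,0,0,-0.78,0.16,-0.72,0,0,0,-0.78,0.16,-0.72,0.2,0,0,-0.78,0.16,-0.72,0.4,0,0,-0.78,0.16,-0.72,0.6,0,0,-0.78,0.16,-0.72,0.6,0,0,-0.78,0.16,-0.72,0.6,0,0,-0.78]'

```text
clock: 27.52
ee_pos: [0.4426, 0.3033, 0.1713]
tool_rot: [-0.0, 0.766, 0.643, -0.0]
force: [-0.4, 0.1, -2.0]
width: 0.0319
grasp_force: 61.5
```

Run:
```python
from h import *
st();go((.444,.303,.059),-10)
```

```text
t27.52 ee [0.4426 0.3033 0.1713] yaw-10.0 F [-0.4  0.1 -2. ] w0.0319 g61.5
row [-0.0005, 0.007, 0.5617] [-0.0001, -0.0, 0.0001] rows>=1.8
```

>>> move_arm --increments '[0,0.007,0.25,0,0,0,0,0.007,0.45,0,0,0,0,0.007,0.55,0,0,0,0,0.007,0.56,0,0,0,0,0.007,0.56,0,0,0]'

```text
clock: 28.15
ee_pos: [0.4445, 0.3032, 0.0606]
tool_rot: [0.0, 0.766, 0.643, 0.001]
force: [-0.6, 1.3, -2.0]
width: 0.0321
grasp_force: 61.7
```

>>> move_arm --increments '[0,0,0,0,0,0,0,0,0,0,0,0,0,0,0,0,0,0,0,0,-0.2,0,0,0,0,0,-0.5,0,0,0,0,0,-0.8,0,0,0,0,0,-1.0,0,0,0,0,0,-1.0,0,0,0]' --jaw -0.4

```text
clock: 29.15
ee_pos: [0.4446, 0.3032, 0.2627]
tool_rot: [0.001, 0.766, 0.643, 0.003]
force: [1.3, -0.7, -0.9]
width: 0.0599
grasp_force: 0.0
```

Run:
```python
from h import *
st()
i=r.read_camera('wrist');j=r.read_camera('side')
cv2.imwrite('pics/w7.png',np.hstack([cv2.resize(i,None,fx=.5,fy=.5),cv2.resize(j,None,fx=.7,fy=.7)[:240]]))
```

```text
t29.15 ee [0.4446 0.3032 0.2627] yaw-10.0 F [ 1.3 -0.7 -0.9] w0.0599 g0.0
```

View pics/w7.png

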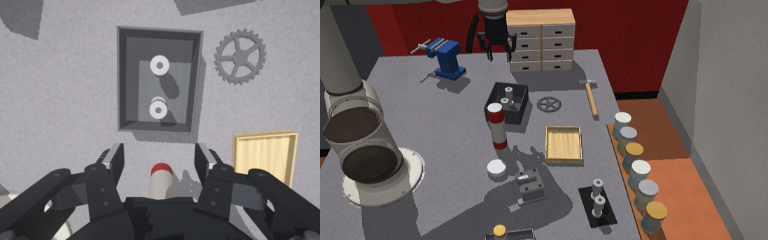

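Both tested spindles stand in the scrap bin, at (160,65) and (158,108) in the wrist view. The spares and everything else in view are where they started, and the gripper is clear.

```bash
python3 -c "
from bench import r
print(r.job_done())"
```

```text
the job is handed in; nothing more can be done
None
```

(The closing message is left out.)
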